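# Snap the tackle case shut, corner to opposite corner

### The job

The tackle case is packed and its lid laid on with all four clips still up: snap all four clips down over the rim, one after the other, working crosswise - any clip first, next the one at the diagonally opposite corner, then the remaining two - so that the gasket is drawn down evenly. Press each clip only until it clicks home, gently, since the plastic is brittle, and leave the things standing round the case where they are.

Things in the scene. Friction and masses are not known exactly. Their poses are not given: they have to be found in the camera images.
- case: Dark tackle case, heavy and firm on the bench. Origin: centre of its underside, z up. y runs along its 208 mm length (ends without clips), x across its 136 mm width; -x is the long side facing the robot. Tub 100 x 196 mm under an overhanging rim 136 x 208 mm, z = 50 to 68 mm. Grey lid on top. Case, lid and clips are brittle: 40 N of push on them would crack the plastic
- clip_near_left (a joint): Clip hinged on the lid at x = -70, y = +62 mm in the case's frame if the lid lay centred, axis along y. 0 = home, grows outward and up: 1.57 = level, 2.2 = limit. All clips alike: pale flap 56 mm wide (along y), 4 mm thick, free end 42 mm from the hinge; hook inside, 30 mm from the hinge. Closed: upright, outer face 8.5 mm outside the hinge line, free end at z = 38 mm
- clip_far_left (a joint): Clip hinged on the lid at x = +70, y = +62 mm in the case's frame if the lid lay centred, axis along y. 0 = home, grows outward and up: 1.57 = level, 2.2 = limit. All clips alike: stays where left and swings freely until its hook meets the rim near 0.35 rad; from there the gasket resists; near 0.1 rad it snaps home by itself; let go earlier it springs back to about 0.35
- clip_far_right (a joint): Clip hinged on the lid at x = +70, y = -62 mm in the case's frame if the lid lay centred, axis along y. 0 = home, grows outward and up: 1.57 = level, 2.2 = limit. All clips alike: pressed inward and a little down on the flap's lower third, the snap takes some 5 to 14 N, different at each corner; a finger that drags the flap upward as it presses lifts the lid and needs more
- clip_near_right (a joint): Clip hinged on the lid at x = -70, y = -62 mm in the case's frame if the lid lay centred, axis along y. 0 = home, grows outward and up: 1.57 = level, 2.2 = limit. All clips alike: hinge line 78 mm above the case's underside with the lid clipped down, 80 to 82 mm while it is loose
- lid (a joint): Height of the grey lid (133 x 208 x 15 mm, carrying the clips) above its fully squashed gasket, in m: 0.0035 to 0.004 while loose, about 0.0024 when clipped all round. Its top lies 85 mm + this above the case's underside. The lid was laid on by hand: it lies up to 6 mm off centre along the case's x, either way, with its clips, and its gasket holds it there; how far is not told
- line_spool_mid (a point): bulk spool of fishing line standing on its flange, 72 mm across and 48 mm high, beside the left (+y) end of the case; the point is its centre
- spare_spool_mid (a point): dark spare reel spool, 58 mm across and 36 mm high, on the far side of the case; the point is its centre
- pliers_mid (a point): long-nosed pliers with black handles lying flat, about 190 mm long and 14 mm high, beside the right (-y) end of the case; the point is its middle
- bait_jar_mid (a point): jar with a black cap, 60 mm across and 72 mm high, on the far side of the case; the point is its centre
Not all that is in view belongs to the job. Leave any orange look-alike of the case alone.

How it is judged:
On the way, in this order (a step that is already met when the one before it is completed fails the run):
1. one clip is snapped home, the other three still up (((value of joint clip_near_left below 0.05 rad and value of joint each of clip_far_left, clip_far_right, clip_near_right above 0.25 rad) or (value of joint clip_far_left below 0.05 rad and value of joint each of clip_near_left, clip_far_right, clip_near_right above 0.25 rad) or (value of joint clip_far_right below 0.05 rad and value of joint each of clip_near_left, clip_far_left, clip_near_right above 0.25 rad) or (value of joint clip_near_right below 0.05 rad and value of joint each of clip_near_left, clip_far_left, clip_far_right above 0.25 rad))), for 0.2 s.
2. the diagonally opposite clip is snapped home too, the other two still unclipped (((value of joint each of clip_near_left, clip_far_right below 0.05 rad and value of joint each of clip_far_left, clip_near_right above 0.25 rad) or (value of joint each of clip_far_left, clip_near_right below 0.05 rad and value of joint each of clip_near_left, clip_far_right above 0.25 rad))), for 0.2 s.
3. a third clip is snapped home ((value of joint each of clip_far_left, clip_far_right, clip_near_right below 0.05 rad or value of joint each of clip_near_left, clip_far_right, clip_near_right below 0.05 rad or value of joint each of clip_near_left, clip_far_left, clip_near_right below 0.05 rad or value of joint each of clip_near_left, clip_far_left, clip_far_right below 0.05 rad)), for 0.2 s.
At the end, for the whole second after the job is handed in: all four clips are snapped home (each within 0.05 rad of closed) and stay so with nothing pressing them, and the lid is drawn down on its gasket (less than 3 mm above its fully squashed height) (value of joint each of clip_near_left, clip_far_left, clip_far_right, clip_near_right below 0.05 rad and value of joint lid below 0.003 m); the robot touches nothing.
It fails at once if two clips of the same side or end are closed while the other two are still up ((value of joint each of clip_near_left, clip_far_left below 0.05 rad and value of joint each of clip_far_right, clip_near_right above 0.25 rad) or (value of joint each of clip_far_left, clip_far_right below 0.05 rad and value of joint each of clip_near_right, clip_near_left above 0.25 rad) or (value of joint each of clip_far_right, clip_near_right below 0.05 rad and value of joint each of clip_near_left, clip_far_left above 0.25 rad) or (value of joint each of clip_near_right, clip_near_left below 0.05 rad and value of joint each of clip_far_left, clip_far_right above 0.25 rad)).
It fails at once if the case, its lid or a clip is pushed with more than 40 N (contact force between case and the fingers above 40 N or contact force between case and the arm above 40 N).
It fails at once if a spool, the pliers or the jar beside the case is shifted by more than 20 mm (distance of any of line_spool_mid, spare_spool_mid, pliers_mid, bait_jar_mid from where it was at the start of the episode above 0.02 m).
It also fails if it takes over 51 s, if anything falls off the work surface, if the arm or the gripper's body presses on something with over 40 N, if the wrist force passes 120 N, or if a joint passes its speed limit or range.

### The arm

A 6-joint arm with a two-finger parallel gripper is mounted at the origin on the work surface. World frame = base frame: x ahead of the robot, y to its left, z up, the work surface at z = 0. Lengths are in m, angles in rad, forces in N, time in s.
With the tool pointing down it reaches from about 0.275 to 0.725 m from the base axis. Payload 15.9 kg.
Tool frame: the origin (TCP) lies at the very end of the fingers, on their centre line; the grasp point (between the pads) lies robot.hold_point_z behind it (robot.hold_point_z is the distance from the TCP to the grasp point, in m); z points along the fingers, x is the direction in which the jaws open and shut, and the axes are right-handed (so a half turn about z gives the same grasp; the last joint's range is limited). The gripper opens to 85 mm and grips with 20 to 120 N. Pads are 22 mm wide; open, the fingers measure 114 mm over their backs; the gripper's body (76 mm by 85 mm) begins 54 mm behind the grasp point. The pads swing forward as they close: fully open they stand 13 mm farther back than shut.
Start: joints at [1.187, 0.213, -0.034, 1.323, 0, 1.571], TCP at [0.187, 0.464, 0.208] pointing down, gripper open.
Joint ranges: [-2.98, 2.98], [-0.74, 1.72], [-1.14, 1.35], [-2.1, 2.04], [-1.57, 1.44], [-3.14, 3.14]. Speed limits (rad/s): [1.89, 1.89, 2.39, 2.57, 3.14, 3.14].

### API

Orientations are given as a 3x3 rotation matrix whose columns are the frame's x, y, z axes.
In Python, from rig import robot gives the robot as it stands.
- The arm moves only by the tool jog_arm, never from a script. Its arguments are lists of equal length, an entry for each row: "claw": the finger opening in mm, from 0 to 85.4; "linear": the shift along the tool's x, y, z in units of 25 mm (1.0 is 25 mm), a list of three; "roll": the turn about the tool's z in units of 5 degrees (1.0 is 5 degrees). In form: {"claw": [claw, ...], "linear": [[dx, dy, dz], ...], "roll": [roll, ...]}. A call has 1 to 10 rows; each row is the pose to reach, as a shift and turn from the pose commanded when the call began, along the tool's axes at that moment; what a row does not reach only later rows make up. A row lasts 1/8 s, in which the tool goes at most 62.5 mm and 10.7 degrees, less where a joint would pass 70% of its speed; a pose out of reach is approached as far as the arm can. A call with a gripper value outside its range is refused whole. The fingers move at their own pace and stop on an object; "squeeze" is the grip in N (left out, the last holds). Time passes only in rows, so rows that repeat a pose let the fingers close. It gives the time, the measured TCP pose, the force and the opening at its end, in the units of the state.
- robot.state(): the state, without advancing time (a new reading comes with each control period).
- robot.capture(name): name is "side" or "top"; returns a dict with "img" (400x640x3 uint8, red, green, blue), "intrinsics" (3x3 intrinsics, pixels), "eye" and "rotation" of the camera in the world. Camera axes: x right, y down, z forward; pixel columns grow to the right and rows downward; lengths in m; the calibration is good to about 2 mm. A picture is of the moment at which its call begins. There is no depth.
- robot.hand_in(): hands the job in, once; it reports no verdict.
Trained networks look in a picture, given as the dict that the camera call returned (one of the last four; its "shot" number tells which), for a name from the list of things; names that differ only in an ending like _2 or _b are one class to them, and where a whole thing is asked for, a point or a joint stands for the part that bears it (a point fixed in the world has none). Each returns a list of dicts, best first, with "score" (0 to 1); they miss things now and then, are a little off and sometimes report something else, mostly with a low value. They report only what shows in the picture. A call takes as long as a camera call. They do not tell look-alikes from the thing itself.
- robot.look_for(picture, query): "point" ([column, row] in pixels, amid what is visible of it).
- robot.mark_of(picture, query): "point" ([column, row] in pixels: a listed point, or the origin of a listed thing).
The state is a dict: "time_s": time; "qpos": joint angles; "qd": joint speeds; "joint_torque": joint torques, N m; "ee_pos": TCP position; "ee_rot": TCP orientation; "contact_force": force on the tool from outside, world axes, zero at the start; "wrist_torque": the same for the moment, N m; "finger_gap": opening from 0.0 (shut) to 1.0 (fully open).
Only numpy, scipy, OpenCV 4.12 (cv2) and the standard library are available. Lean on these libraries where they do the work, as an engineer would, in place of code of your own. Each camera call takes 0.05 s, during which the arm holds its last target. There are 200 camera calls.

## Working session

There is one attempt and no reset: what is moved stays moved. The work goes in short steps, Python scripts to look and compute and a tool call to move; the robot and the scene stay as the last step left them, time stands still between calls to the robot, and variables do not carry over. Pictures are saved under pics/ and viewed, about 8 in all and at most 12, crops included, and the job is handed in when it is done.

Besides the shell and the picture viewer there is one more tool, called after "Emit:" as name(argument=value, ...) on one line, values as JSON. jog_arm: Moves the arm, as the interface text tells. Its arguments: {"type":"object","properties":{"claw":{"type":"array","items":{"type":"number"}},"linear":{"type":"array","items":{"type":"array","items":{"type":"number"}}},"roll":{"type":"array","items":{"type":"number"}},"squeeze":{"type":"number"}},"required":["claw","linear","roll"]}

```bash
mkdir -p pics; ls; cat > h.py <<'E'
import numpy as np, cv2
from rig import robot
def proj(c,P):
    p=(np.atleast_2d(P)-c["eye"])@np.array(c["rotation"]); q=p@np.array(c["intrinsics"]).T
    return q[:,:2]/q[:,2:]
def onplane(c,uv,z):
    d=np.array(c["rotation"])@np.linalg.solve(np.array(c["intrinsics"]),[uv[0],uv[1],1]); e=np.array(c["eye"])
    return e+d*(z-e[2])/d[2]
def save(c,n): cv2.imwrite(f"pics/{n}.png",cv2.cvtColor(np.ascontiguousarray(c["img"]),cv2.COLOR_RGB2BGR))
E
python3 - <<'E'
from h import *
for n in ("top","side"):
    c=robot.capture(n); save(c,n+"0"); print(n,np.round(c["eye"],3),np.round(c["rotation"],3).tolist())
    for q,z in (("case",0),("clip_near_left",.08),("line_spool_mid",.024),("spare_spool_mid",.018),("pliers_mid",.007),("bait_jar_mid",.036)):
        for m in robot.mark_of(c,q)[:4]: print(q,np.round(m["point"]),round(m["score"],2),np.round(onplane(c,m["point"],z),3))
print(robot.state()["ee_rot"],robot.hold_point_z)
E
```

```text
pics
top [0.435 0.075 1.246] [[-0.021, -0.997, 0.079], [-0.999, 0.019, -0.029], [0.027, -0.079, -0.996]]
case [201. 206.] 0.77 [0.526 0.309 0.   ]
case [228. 321.] 0.73 [0.246 0.244 0.   ]
case [354. 194.] 0.66 [ 0.548 -0.069  0.   ]Traceback (most recent call last):
  File "<stdin>", line 5, in <module>
ValueError: it knows: bait_jar_mid, case, line_spool_mid, pliers_mid, spare_spool_mid
```

```bash
python3 - <<'E'
from h import *
for n in ("top","side"):
    c=robot.capture(n); save(c,n+"0"); print(n,np.round(c["eye"],3),np.round(c["rotation"],3).tolist())
    for q,z in (("case",0),("line_spool_mid",.024),("spare_spool_mid",.018),("pliers_mid",.007),("bait_jar_mid",.036)):
        for m in robot.mark_of(c,q)[:4]: print(q,np.round(m["point"]),round(m["score"],2),np.round(onplane(c,m["point"],z),3))
print(robot.state()["ee_rot"],robot.hold_point_z)
E
```

```text
top [0.435 0.075 1.246] [[-0.021, -0.997, 0.079], [-0.999, 0.019, -0.029], [0.027, -0.079, -0.996]]
case [203. 206.] 0.77 [0.526 0.303 0.   ]
case [352. 194.] 0.63 [ 0.548 -0.066  0.   ]
case [227. 319.] 0.63 [0.25  0.248 0.   ]
line_spool_mid [294. 228.] 0.84 [0.465 0.081 0.024]
spare_spool_mid [314. 122.] 0.62 [0.727 0.027 0.018]
pliers_mid [414. 167.] 0.94 [ 0.613 -0.221  0.007]
pliers_mid [355. 108.] 0.63 [ 0.763 -0.078  0.007]
bait_jar_mid [356. 107.] 0.9 [ 0.758 -0.077  0.036]
bait_jar_mid [315. 124.] 0.2 [0.717 0.024 0.036]
side [ 0.153 -0.377  0.586] [[0.738, -0.464, 0.489], [-0.674, -0.497, 0.546], [-0.01, -0.733, -0.68]]
case [252. 168.] 0.9 [0.519 0.296 0.   ]
case [369. 246.] 0.82 [ 0.546 -0.073  0.   ]
case [158. 234.] 0.6 [0.25  0.248 0.   ]
case [448. 269.] 0.24 [ 0.614 -0.213  0.   ]
line_spool_mid [288. 220.] 0.8 [0.46  0.076 0.024]
spare_spool_mid [391. 174.] 0.74 [0.737 0.032 0.018]
pliers_mid [447. 269.] 0.75 [ 0.609 -0.213  0.007]
bait_jar_mid [433. 186.] 0.88 [ 0.752 -0.072  0.036]
[[ 3.74468246e-01  9.27239738e-01  1.18457467e-06]
 [ 9.27239738e-01 -3.74468246e-01 -2.53078193e-05]
 [-2.30228302e-05  1.05753594e-05 -1.00000000e+00]] 0.0187
```

View pics/top0.png

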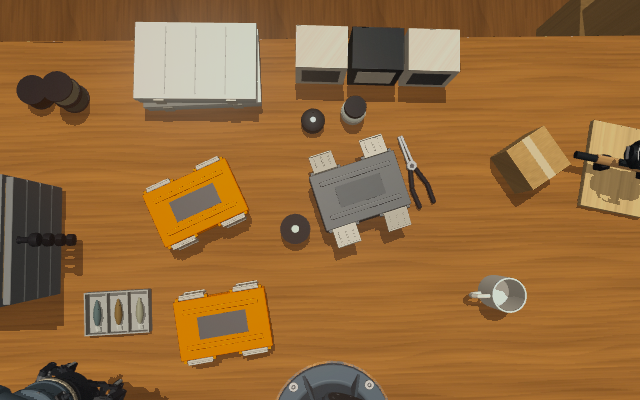

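View pics/side0.png

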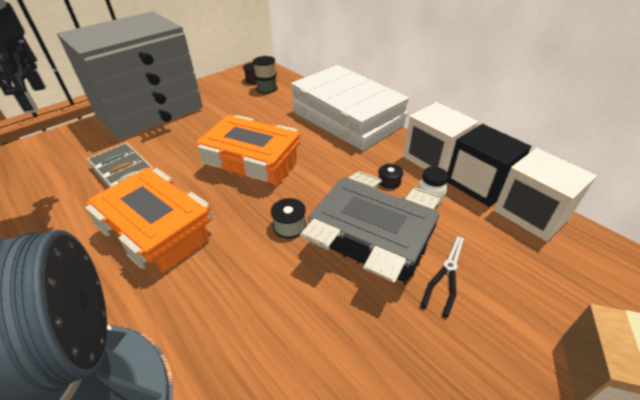

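```bash
python3 - <<'E'
import cv2,numpy as np
a=cv2.imread("pics/top0.png")[95:260,270:450]; b=cv2.imread("pics/side0.png")[155:295,260:460]
a=cv2.resize(a,None,fx=3.6,fy=3.6,interpolation=cv2.INTER_CUBIC);b=cv2.resize(b,None,fx=4,fy=4,interpolation=cv2.INTER_CUBIC)
cv2.imwrite("pics/a1.png",a);cv2.imwrite("pics/b1.png",b)
E
```

```text
(no output)
```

View pics/a1.png

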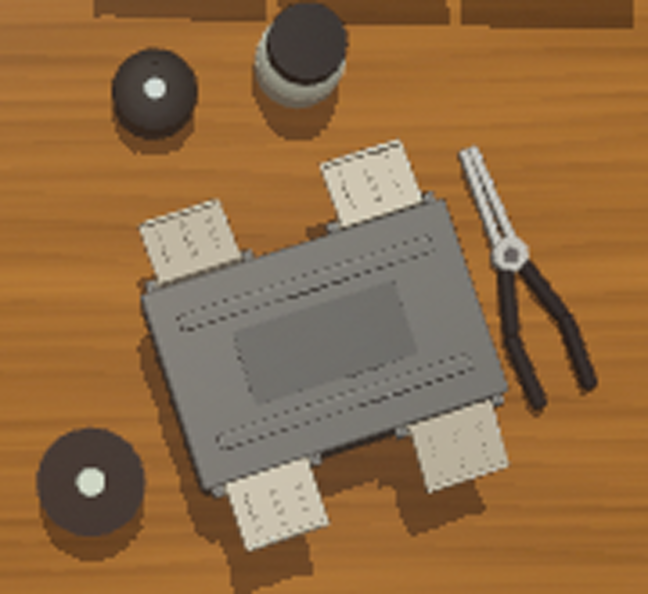

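View pics/b1.png

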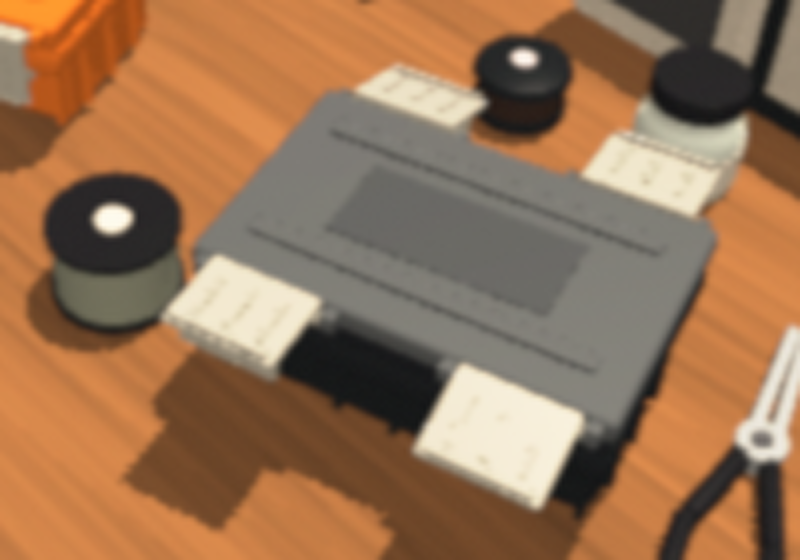

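```bash
cat > fit.py <<'E'
from h import *
from scipy.optimize import least_squares
T=robot.capture("top");S=robot.capture("side")
pt=np.array([[143,290],[447,198],[508,393],[207,490]])/3.6+[270,95]
ps=np.array([[333,90],[717,233],[620,432],[197,246]])/4+[260,155]
L=np.array([[66.5,104],[66.5,-104],[-66.5,-104],[-66.5,104]])/1000
def W(p,xy,z):
    c,s=np.cos(p[2]),np.sin(p[2]); xy=np.atleast_2d(xy)
    return np.c_[xy@np.array([[c,s],[-s,c]])+p[:2],np.full(len(xy),z)]
for n,cs in (("both",((T,pt),(S,ps))),("top",((T,pt),)),("side",((S,ps),))):
    r=least_squares(lambda p:np.concatenate([(proj(c,W(p,L,.0885))-q).ravel() for c,q in cs]),[.547,-.07,.25])
    print(n,np.round(r.x,4),np.round(r.fun,1))
    if n=="both": P=r.x
c,s=np.cos(P[2]),np.sin(P[2])
def inv(w): d=np.array(w)-P[:2]; return np.round([c*d[0]+s*d[1],-s*d[0]+c*d[1]],3)
for n,w in (("line",(.4625,.079)),("spare",(.732,.03)),("pliers",(.611,-.217)),("jar",(.755,-.075))): print(n,inv(w))
for n,x,y in (("nl",-1,1),("fl",1,1),("fr",1,-1),("nr",-1,-1)):
    print(n,"hinge",W(P,[x*.07,y*.062],0).round(4)[0,:2],"start 50 out",W(P,[x*.120,y*.062],0).round(4)[0,:2])
st=robot.state();print(st["time_s"],st["ee_pos"],"in",P[2]*57.3, "tool x az",np.degrees(np.arctan2(st["ee_rot"][1][0],st["ee_rot"][0][0])))
E
python3 fit.py
```

```text
both [ 0.5497 -0.0755  0.2858] [-0.4  0.2  0.2 -0.7  1.2 -0.6 -0.7 -0.4 -0.7 -0.6  1.9  0.2 -0.3  0.3
 -1.8  0.2]
top [ 0.5489 -0.0753  0.2827] [-0.4  0.4  0.2 -0.2  1.1 -0.1 -0.9 -0.1]
side [ 0.5504 -0.0754  0.2883] [-0.6 -0.7  2.  -0.1  0.  -0.1 -1.6  0.1]
line [-0.04   0.173]
spare [0.205 0.05 ]
pliers [ 0.019 -0.153]
jar [ 0.197 -0.057]
nl hinge [ 0.4651 -0.0357] start 50 out [ 0.4171 -0.0498]
fl hinge [0.5994 0.0037] start 50 out [0.6474 0.0178]
fr hinge [ 0.6344 -0.1152] start 50 out [ 0.6823 -0.1011]
nr hinge [ 0.5    -0.1547] start 50 out [ 0.4521 -0.1688]
0.8 [0.1872101  0.4636269  0.20781491] in 16.37668415792009 tool x az 68.01281730291075
```

Emit:
jog_arm(claw=[0,0,0,0,0,0,0,0,0,0], linear=[[-15.4,16.5,0],[-15.4,16.5,0],[-15.4,16.5,0],[-15.4,16.5,0],[-15.4,16.5,0],[-15.4,16.5,0],[-15.4,16.5,0],[-15.4,16.5,0],[-15.4,16.5,0],[-15.4,16.5,0]], roll=[-7.7,-7.7,-7.7,-7.7,-7.7,-7.7,-7.7,-7.7,-7.7,-7.7])

```text
time_s: 2.05
ee_pos: [0.4262, -0.0507, 0.2077]
ee_rot: [[-0.281, 0.96, 0.0], [0.96, 0.281, -0.0], [-0.0, 0.0, -1.0]]
contact_force: [0.4, 1.2, 0.1]
finger_gap: 0.003
```

Emit:
jog_arm(claw=[0,0,0,0,0,0,0], linear=[[0,0,2.2],[0,0,4.3],[0,0,4.9],[0,0,5.5],[0,0,6.1],[0,0,6.5],[0,0,6.5]], roll=[0,0,0,0,0,0,0])

```text
time_s: 2.92
ee_pos: [0.4252, -0.0478, 0.045]
ee_rot: [[-0.284, 0.959, -0.001], [0.959, 0.284, 0.0], [0.0, -0.001, -1.0]]
contact_force: [0.8, 0.2, -0.1]
finger_gap: -0.004
```

```bash
python3 - <<'E'
from h import *
c=robot.capture("side");b=c["img"][155:295,260:460][...,::-1]
cv2.imwrite("pics/b2.png",cv2.resize(b,None,fx=4,fy=4,interpolation=cv2.INTER_CUBIC))
E
```

```text
(no output)
```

View pics/b2.png

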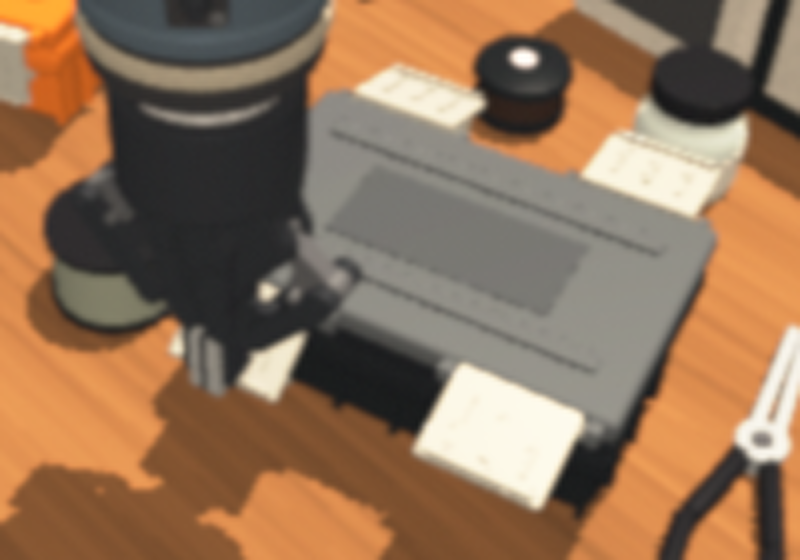

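Emit:
jog_arm(claw=[0,0,0,0,0,0], linear=[[0,0.12,0],[0,0.24,0],[0,0.32,0.04],[0,0.36,0.06],[0,0.4,0.08],[0,0.4,0.08]], roll=[0,0,0,0,0,0])

```text
time_s: 3.72
ee_pos: [0.4351, -0.045, 0.0433]
ee_rot: [[-0.284, 0.959, -0.0], [0.959, 0.284, 0.0], [0.0, -0.0, -1.0]]
contact_force: [-1.6, -0.5, 0.3]
finger_gap: -0.0
```

Emit:
jog_arm(claw=[0,0,0,0,0,0], linear=[[0,0.04,0.02],[0,0.08,0.03],[0,0.12,0.05],[0,0.16,0.06],[0,0.2,0.08],[0,0.2,0.08]], roll=[0,0,0,0,0,0])

```text
time_s: 4.47
ee_pos: [0.4399, -0.0436, 0.0412]
ee_rot: [[-0.284, 0.959, -0.0], [0.959, 0.284, 0.0], [0.0, -0.0, -1.0]]
contact_force: [-1.7, 0.7, -0.3]
finger_gap: -0.001
```

Emit:
jog_arm(claw=[0,0,0,0,0,0], linear=[[0,0.04,0.02],[0,0.08,0.03],[0,0.12,0.05],[0,0.16,0.06],[0,0.16,0.06],[0,0.16,0.06]], roll=[0,0,0,0,0,0])

```text
time_s: 5.22
ee_pos: [0.4422, -0.0427, 0.0392]
ee_rot: [[-0.284, 0.959, -0.003], [0.959, 0.284, -0.001], [0.0, -0.003, -1.0]]
contact_force: [-9.4, -3.8, -1.2]
finger_gap: 0.003
```

Emit:
jog_arm(claw=[0,0,0,0], linear=[[0,0.03,0.01],[0,0.06,0.02],[0,0.06,0.02],[0,0.06,0.02]], roll=[0,0,0,0])

```text
time_s: 5.72
ee_pos: [0.4426, -0.0425, 0.0383]
ee_rot: [[-0.284, 0.959, -0.005], [0.959, 0.284, -0.001], [0.0, -0.005, -1.0]]
contact_force: [-14.0, -6.5, -0.9]
finger_gap: 0.0
```

```bash
python3 - <<'E'
from h import *
c=robot.capture("side");b=c["img"][155:295,260:460][...,::-1]
cv2.imwrite("pics/b3.png",cv2.resize(b,None,fx=4,fy=4,interpolation=cv2.INTER_CUBIC))
E
```

```text
(no output)
```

View pics/b3.png

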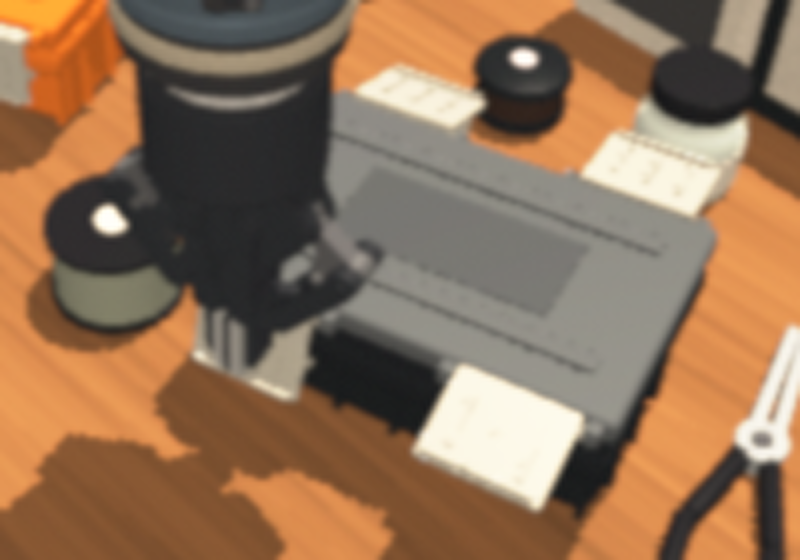

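Emit:
jog_arm(claw=[0,0,0,0,0,0], linear=[[0,-1,0],[0,-2,0],[0,-2,-2],[0,-2,-4],[0,-2,-5],[0,-2,-5]], roll=[0,0,0,0,0,0])

```text
time_s: 6.52
ee_pos: [0.399, -0.0564, 0.1662]
ee_rot: [[-0.284, 0.959, 0.004], [0.959, 0.284, -0.0], [-0.002, 0.004, -1.0]]
contact_force: [0.7, 0.4, -0.5]
finger_gap: 0.001
```

```bash
python3 - <<'E'
from h import *
c=robot.capture("side");b=c["img"][155:295,260:460][...,::-1]
t=robot.capture("top")["img"][95:260,270:450][...,::-1]
b=cv2.resize(b,None,fx=2.2,fy=2.2,interpolation=cv2.INTER_CUBIC)
t=cv2.resize(t,None,fx=1.8,fy=1.8,interpolation=cv2.INTER_CUBIC)
t=cv2.resize(t,(b.shape[0]*t.shape[1]//t.shape[0],b.shape[0]))
cv2.imwrite("pics/b4.png",np.hstack([b,t]));print(b.shape,t.shape)
E
```

```text
(308, 440, 3) (308, 336, 3)
```

View pics/b4.png

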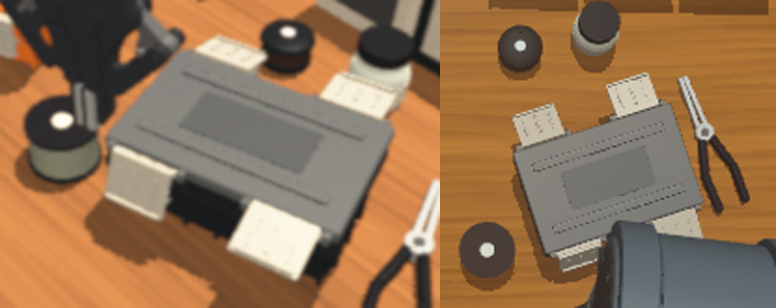

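```bash
cat > ang.py <<'E'
from h import *
P=[.5497,-.0755,.2858]
def flap(sx,sy,th,hz=.081):
    c,s=np.cos(P[2]),np.sin(P[2]); o=[]
    for r in (0.004,.042):
        for y in (-.028,.028):
            out=r*np.sin(th)+.0085*np.cos(th); z=hz-r*np.cos(th)+.0085*np.sin(th)
            x=sx*(.07+out); Y=sy*.062+y; o.append([P[0]+c*x-s*Y,P[1]+s*x+c*Y,z])
    return np.array(o)
def shot(corner,ths,name,cam="side",f=4,box=(155,295,260,460)):
    c=robot.capture(cam);b=cv2.resize(np.ascontiguousarray(c["img"][box[0]:box[1],box[2]:box[3],::-1]),None,fx=f,fy=f,interpolation=cv2.INTER_CUBIC)
    for th,col in zip(ths,((0,0,255),(0,255,0),(255,0,0))):
        q=((proj(c,flap(*corner,th))-[box[2],box[0]]+.5)*f).astype(int)
        cv2.polylines(b,[q[[0,1,3,2]].reshape(-1,1,2)],True,col,1)
    cv2.imwrite(f"pics/{name}.png",b)
if __name__=="__main__": shot((-1,1),(0,.35),"b5",f=6,box=(200,270,270,380))
E
python3 ang.py
```

```text
(no output)
```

View pics/b5.png

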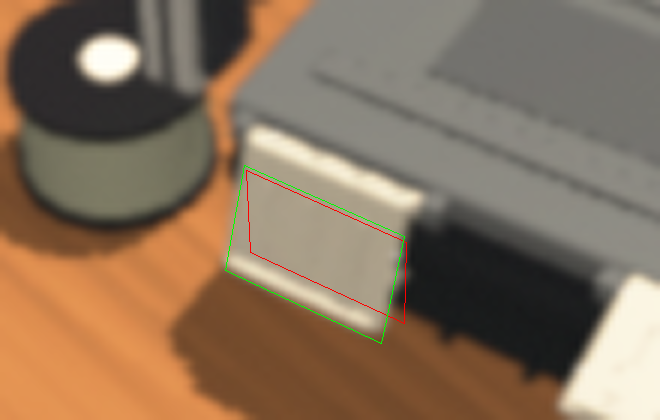

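Emit:
jog_arm(claw=[0,0,0,0,0,0,0], linear=[[0,0.5,2],[0,1,4],[0,1.3,4.55],[0,1.5,4.6],[0,1.58,4.65],[0,1.66,4.7],[0,1.66,4.7]], roll=[0,0,0,0,0,0,0])

```text
time_s: 7.55
ee_pos: [0.4375, -0.0445, 0.0474]
ee_rot: [[-0.284, 0.959, 0.001], [0.959, 0.284, -0.0], [-0.0, 0.001, -1.0]]
contact_force: [0.5, 0.6, -0.3]
finger_gap: 0.003
```

Emit:
jog_arm(claw=[0,0,0,0,0,0], linear=[[0,0.06,-0.08],[0,0.12,-0.08],[0,0.16,-0.06],[0,0.2,-0.04],[0,0.24,-0.02],[0,0.24,-0.02]], roll=[0,0,0,0,0,0])

```text
time_s: 8.3
ee_pos: [0.4428, -0.0427, 0.0472]
ee_rot: [[-0.284, 0.959, -0.0], [0.959, 0.284, 0.0], [0.0, -0.0, -1.0]]
contact_force: [0.2, -0.8, -0.6]
finger_gap: 0.0
```

Emit:
jog_arm(claw=[0,0,0,0,0,0], linear=[[0,0.04,0.02],[0,0.08,0.04],[0,0.12,0.06],[0,0.16,0.08],[0,0.16,0.08],[0,0.16,0.08]], roll=[0,0,0,0,0,0])

```text
time_s: 9.05
ee_pos: [0.4446, -0.0419, 0.0446]
ee_rot: [[-0.284, 0.959, -0.004], [0.959, 0.284, -0.001], [0.0, -0.004, -1.0]]
contact_force: [-11.0, -3.7, 2.7]
finger_gap: 0.001
```

Emit:
jog_arm(claw=[0,0,0,0,0], linear=[[0,0.03,0.02],[0,0.06,0.04],[0,0.08,0.06],[0,0.08,0.06],[0,0.08,0.06]], roll=[0,0,0,0,0])

```text
time_s: 9.68
ee_pos: [0.4455, -0.0416, 0.0427]
ee_rot: [[-0.284, 0.959, -0.006], [0.959, 0.284, -0.001], [0.0, -0.006, -1.0]]
contact_force: [-14.0, -6.7, 0.3]
finger_gap: -0.001
```

Emit:
jog_arm(claw=[0,0,0,0,0], linear=[[0,0.03,0.0],[0,0.06,0.02],[0,0.08,0.03],[0,0.08,0.03],[0,0.08,0.03]], roll=[0,0,0,0,0])

```text
time_s: 10.3
ee_pos: [0.4475, -0.0407, 0.0419]
ee_rot: [[-0.284, 0.959, -0.005], [0.959, 0.284, -0.001], [0.001, -0.005, -1.0]]
contact_force: [-14.7, -3.4, 0.2]
finger_gap: 0.003
```

Emit:
jog_arm(claw=[0,0,0,0], linear=[[0,0.03,0.01],[0,0.06,0.02],[0,0.06,0.02],[0,0.06,0.02]], roll=[0,0,0,0])

```text
time_s: 10.8
ee_pos: [0.4475, -0.0406, 0.0414]
ee_rot: [[-0.284, 0.959, -0.008], [0.959, 0.284, -0.001], [0.001, -0.008, -1.0]]
contact_force: [-25.0, -6.6, 10.9]
finger_gap: -0.002
```

Emit:
jog_arm(claw=[0,0,0,0,0,0,0,0,0], linear=[[0,-1,0],[0,-1.2,-2],[0,-1.2,-4.4],[-1.2,1,-4.4],[-2.5,3.2,-4.4],[-3.7,5.4,-4.4],[-5,7.9,-4.4],[-5,7.9,-4.4],[-5,7.9,-4.4]], roll=[0,0,0,0,0,0,0,0,0])

```text
time_s: 11.92
ee_pos: [0.6774, -0.1039, 0.1513]
ee_rot: [[-0.284, 0.959, -0.001], [0.959, 0.284, 0.0], [0.001, -0.001, -1.0]]
contact_force: [-2.1, 0.2, -0.1]
finger_gap: 0.001
```

```bash
python3 -c "
from ang import *
shot((-1,1),(0,.35),'b6',f=6,box=(200,270,270,380))"
```

```text
(no output)
```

View pics/b6.png

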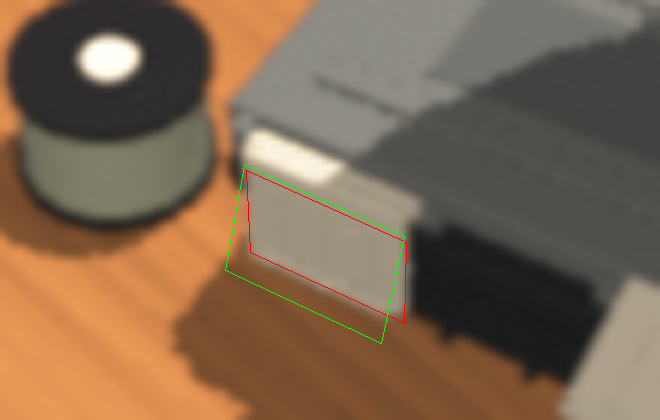

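Emit:
jog_arm(claw=[0,0,0,0,0,0,0,0,0,0], linear=[[0,0,1.5],[0,0,2.2],[0,0,2.8],[0,0,3.4],[0,0,3.9],[0,-0.2,4.0],[0,-0.4,4.1],[0,-0.55,4.1],[0,-0.65,4.1],[0,-0.65,4.1]], roll=[0,0,0,0,0,0,0,0,0,0])

```text
time_s: 13.22
ee_pos: [0.6614, -0.1084, 0.0505]
ee_rot: [[-0.284, 0.959, 0.001], [0.959, 0.284, -0.0], [-0.0, 0.001, -1.0]]
contact_force: [2.0, 0.6, 0.9]
finger_gap: 0.001
```

Emit:
jog_arm(claw=[0,0,0,0,0,0], linear=[[0,-0.04,0.04],[0,-0.08,0.08],[0,-0.12,0.11],[0,-0.16,0.14],[0,-0.2,0.16],[0,-0.2,0.16]], roll=[0,0,0,0,0,0])

```text
time_s: 13.98
ee_pos: [0.6582, -0.1094, 0.0465]
ee_rot: [[-0.285, 0.959, 0.003], [0.959, 0.285, 0.001], [-0.0, 0.003, -1.0]]
contact_force: [13.0, 3.0, -1.8]
finger_gap: 0.001
```

Emit:
jog_arm(claw=[0,0,0,0,0], linear=[[0,-0.03,0.03],[0,-0.06,0.06],[0,-0.08,0.08],[0,-0.08,0.08],[0,-0.08,0.08]], roll=[0,0,0,0,0])

```text
time_s: 14.6
ee_pos: [0.6578, -0.1097, 0.0453]
ee_rot: [[-0.285, 0.959, 0.006], [0.959, 0.285, 0.001], [-0.001, 0.006, -1.0]]
contact_force: [20.1, 5.8, -0.3]
finger_gap: -0.002
```

Emit:
jog_arm(claw=[0,0,0,0], linear=[[0,0,0.04],[0,-0.02,0.08],[0,-0.04,0.1],[0,-0.04,0.1]], roll=[0,0,0,0])

```text
time_s: 15.1
ee_pos: [0.6573, -0.1099, 0.0432]
ee_rot: [[-0.285, 0.958, 0.007], [0.959, 0.285, 0.001], [-0.001, 0.007, -1.0]]
contact_force: [20.9, 6.3, 2.0]
finger_gap: 0.001
```

Emit:
jog_arm(claw=[0,0,0,0], linear=[[0,-0.02,0.01],[0,-0.04,0.02],[0,-0.04,0.02],[0,-0.04,0.02]], roll=[0,0,0,0])

```text
time_s: 15.6
ee_pos: [0.6571, -0.11, 0.0429]
ee_rot: [[-0.285, 0.958, 0.009], [0.958, 0.285, 0.001], [-0.001, 0.009, -1.0]]
contact_force: [25.2, 6.3, 1.3]
finger_gap: 0.0
```

Emit:
jog_arm(claw=[0,0,0,0,0,0,0,0], linear=[[0,1,0],[0,1.2,-2],[0,0.6,-4.2],[0,-1.8,-4.4],[0,-4.2,-4.4],[0,-6.6,-4.4],[0,-8,-4.4],[0,-8,-4.4]], roll=[0,0,0,0,0,0,0,0])

```text
time_s: 16.6
ee_pos: [0.4585, -0.1683, 0.1513]
ee_rot: [[-0.282, 0.959, -0.001], [0.959, 0.282, -0.0], [0.0, -0.001, -1.0]]
contact_force: [0.8, 0.3, 0.2]
finger_gap: -0.002
```

```bash
python3 -c "
from ang import *
shot((1,-1),(0,.35),'t1',cam='top',f=6,box=(120,220,300,420))
a=cv2.imread('pics/t1.png')
shot((1,-1),(),'t2',cam='side',f=4,box=(180,260,390,460))
b=cv2.imread('pics/t2.png');o=np.zeros((600,800,3),np.uint8);a=cv2.resize(a,(500,417));o[:417,:500]=a;o[:320,510:790]=b;cv2.imwrite('pics/t3.png',o)"
```

```text
(no output)
```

View pics/t3.png

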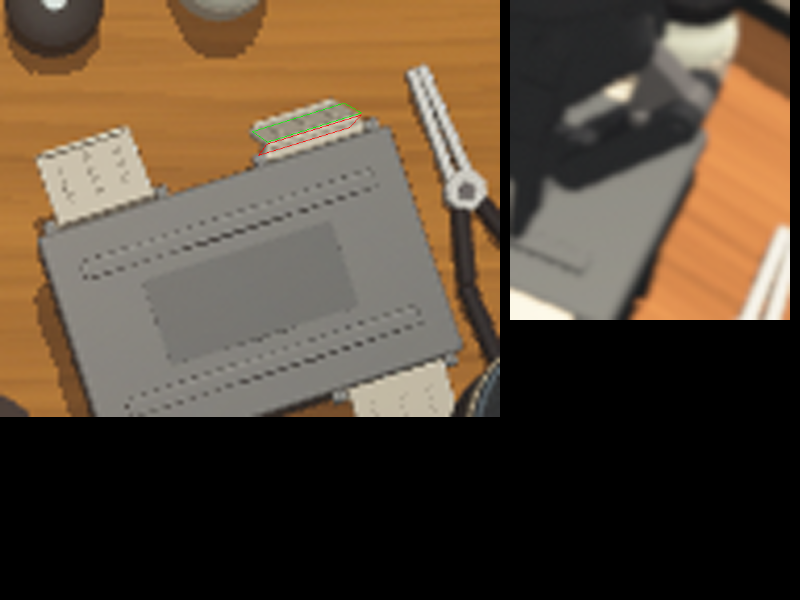

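Emit:
jog_arm(claw=[0,0,0,0,0,0,0,0,0,0], linear=[[0,2,0],[0,4.5,0],[0,7,0],[0,8.7,0.6],[0,8.87,2.2],[0,8.87,3.6],[0,8.7,3.8],[0,8.55,3.8],[0,8.5,3.82],[0,8.5,3.82]], roll=[0,0,0,0,0,0,0,0,0,0])

```text
time_s: 17.95
ee_pos: [0.6652, -0.1076, 0.0569]
ee_rot: [[-0.284, 0.959, 0.002], [0.959, 0.284, -0.0], [-0.001, 0.002, -1.0]]
contact_force: [-0.3, -0.3, 0.0]
finger_gap: -0.004
```

Emit:
jog_arm(claw=[0,0,0,0,0,0,0], linear=[[0,-0.08,0.04],[0,-0.16,0.08],[0,-0.22,0.14],[0,-0.26,0.2],[0,-0.3,0.26],[0,-0.34,0.32],[0,-0.34,0.32]], roll=[0,0,0,0,0,0,0])

```text
time_s: 18.82
ee_pos: [0.6574, -0.1097, 0.0481]
ee_rot: [[-0.284, 0.959, 0.002], [0.959, 0.284, 0.0], [-0.0, 0.002, -1.0]]
contact_force: [5.1, 2.0, 2.6]
finger_gap: -0.004
```

Emit:
jog_arm(claw=[0,0,0,0,0,0], linear=[[0,-0.03,0.04],[0,-0.06,0.08],[0,-0.09,0.11],[0,-0.12,0.14],[0,-0.12,0.14],[0,-0.12,0.14]], roll=[0,0,0,0,0,0])

```text
time_s: 19.58
ee_pos: [0.6565, -0.1101, 0.0457]
ee_rot: [[-0.285, 0.959, 0.006], [0.959, 0.285, 0.001], [-0.001, 0.006, -1.0]]
contact_force: [13.5, 4.5, 6.2]
finger_gap: 0.002
```

Emit:
jog_arm(claw=[0,0,0,0,0], linear=[[0,-0.04,0.02],[0,-0.08,0.04],[0,-0.1,0.06],[0,-0.1,0.06],[0,-0.1,0.06]], roll=[0,0,0,0,0])

```text
time_s: 20.2
ee_pos: [0.6556, -0.1106, 0.0445]
ee_rot: [[-0.285, 0.958, 0.009], [0.958, 0.285, 0.001], [-0.002, 0.009, -1.0]]
contact_force: [22.8, 6.6, 1.6]
finger_gap: 0.003
```

Emit:
jog_arm(claw=[0,0,0,0], linear=[[0,-0.02,0.04],[0,-0.04,0.07],[0,-0.04,0.07],[0,-0.04,0.07]], roll=[0,0,0,0])

```text
time_s: 20.7
ee_pos: [0.6545, -0.111, 0.0433]
ee_rot: [[-0.285, 0.958, 0.009], [0.959, 0.285, 0.001], [-0.002, 0.008, -1.0]]
contact_force: [18.4, 5.7, 11.7]
finger_gap: -0.002
```

Emit:
jog_arm(claw=[0,0,0,0,0,0,0,0], linear=[[0,1,0],[0,1.2,-2],[0,0.6,-4.2],[0,-1.8,-4.4],[0,-4.2,-4.4],[0,-6.6,-4.4],[0,-8,-4.4],[0,-8,-4.4]], roll=[0,0,0,0,0,0,0,0])

```text
time_s: 21.7
ee_pos: [0.4564, -0.169, 0.1512]
ee_rot: [[-0.282, 0.959, -0.0], [0.959, 0.282, -0.0], [-0.0, -0.0, -1.0]]
contact_force: [0.4, -0.6, 0.4]
finger_gap: 0.002
```

```bash
cat > chk.py <<'E'
from ang import *
c=robot.capture("top")
for n,k in (("nl",(-1,1)),("fl",(1,1)),("fr",(1,-1)),("nr",(-1,-1))):
    o=[]
    for out in (.012,.016,.020,.024,.03,.036): # march outward from hinge at z~.05
        cc,s=np.cos(P[2]),np.sin(P[2]); x=k[0]*(.07+out);y=k[1]*.062
        u,v=proj(c,[[P[0]+cc*x-s*y,P[1]+s*x+cc*y,.05]])[0]
        o.append(c["img"][int(v+.5),int(u+.5)].tolist())
    print(n,o)
print(robot.state()["time_s"])
E
python3 chk.py
```

```text
nl [[117, 77, 44], [114, 75, 41], [110, 73, 41], [113, 74, 41], [113, 74, 40], [166, 111, 54]]
fl [[203, 194, 174], [164, 155, 136], [202, 193, 172], [180, 171, 151], [203, 193, 173], [174, 164, 145]]
fr [[217, 208, 188], [173, 117, 56], [173, 117, 55], [173, 117, 55], [164, 109, 54], [180, 121, 58]]
nr [[194, 186, 165], [194, 186, 165], [194, 185, 165], [193, 184, 164], [193, 185, 165], [193, 184, 164]]
21.75
```

Emit:
jog_arm(claw=[0,0,0,0,0,0,0,0,0,0], linear=[[0,0.2,1.5],[0,0.2,2.2],[0,0.2,2.8],[0,0.2,3.3],[0,0.2,3.7],[0,0.35,3.8],[0,0.5,3.82],[0,0.62,3.84],[0,0.7,3.88],[0,0.7,3.88]], roll=[0,0,0,0,0,0,0,0,0,0])

```text
time_s: 23.0
ee_pos: [0.4754, -0.1635, 0.0539]
ee_rot: [[-0.284, 0.959, 0.0], [0.959, 0.284, -0.0], [-0.0, 0.0, -1.0]]
contact_force: [-0.9, 0.3, 0.4]
finger_gap: -0.003
```

Emit:
jog_arm(claw=[0,0,0,0,0,0,0], linear=[[0,0.06,0.06],[0,0.12,0.12],[0,0.16,0.18],[0,0.2,0.24],[0,0.23,0.28],[0,0.26,0.32],[0,0.26,0.32]], roll=[0,0,0,0,0,0,0])

```text
time_s: 23.88
ee_pos: [0.4805, -0.1617, 0.0451]
ee_rot: [[-0.284, 0.959, -0.002], [0.959, 0.284, -0.0], [0.0, -0.002, -1.0]]
contact_force: [-5.6, -2.7, -2.1]
finger_gap: -0.001
```

Emit:
jog_arm(claw=[0,0,0,0,0,0], linear=[[0,0.03,0.03],[0,0.06,0.06],[0,0.09,0.08],[0,0.12,0.1],[0,0.12,0.1],[0,0.12,0.1]], roll=[0,0,0,0,0,0])

```text
time_s: 24.62
ee_pos: [0.4821, -0.1612, 0.0422]
ee_rot: [[-0.283, 0.959, -0.004], [0.959, 0.283, -0.001], [0.0, -0.004, -1.0]]
contact_force: [-11.1, -7.9, -3.3]
finger_gap: 0.003
```

Emit:
jog_arm(claw=[0,0,0,0,0], linear=[[0,0.02,0.04],[0,0.04,0.06],[0,0.06,0.08],[0,0.06,0.08],[0,0.06,0.08]], roll=[0,0,0,0,0])

```text
time_s: 25.25
ee_pos: [0.4836, -0.1609, 0.0408]
ee_rot: [[-0.283, 0.959, -0.004], [0.959, 0.283, -0.001], [-0.0, -0.004, -1.0]]
contact_force: [-16.1, -6.7, 7.6]
finger_gap: -0.005
```

Emit:
jog_arm(claw=[0,0,0,0,0,0,0,0], linear=[[0,-1,0],[0,-1.2,-2],[0,-1.2,-4.4],[1.2,1,-4.5],[2.5,3.2,-4.5],[3.7,5.4,-4.5],[5,7.9,-4.5],[5,7.9,-4.5]], roll=[0,0,0,0,0,0,0,0])

```text
time_s: 26.25
ee_pos: [0.6415, 0.0188, 0.1526]
ee_rot: [[-0.287, 0.958, -0.0], [0.958, 0.287, 0.001], [0.001, 0.0, -1.0]]
contact_force: [0.1, -0.5, 0.4]
finger_gap: 0.0
```

```bash
python3 chk.py; python3 -c "
from ang import *
shot((-1,-1),(0,.35),'b7',f=6,box=(225,290,340,440))"
```

```text
nl [[112, 124, 129], [113, 125, 129], [113, 124, 128], [113, 124, 128], [112, 124, 128], [112, 124, 128]]
fl [[98, 109, 113], [97, 107, 112], [97, 107, 112], [96, 106, 112], [96, 106, 111], [95, 106, 110]]
fr [[94, 106, 111], [95, 107, 113], [94, 106, 111], [95, 107, 113], [95, 107, 112], [94, 106, 111]]
nr [[93, 103, 109], [93, 103, 107], [92, 103, 108], [92, 102, 107], [92, 102, 108], [92, 101, 106]]
26.3
```

View pics/b7.png

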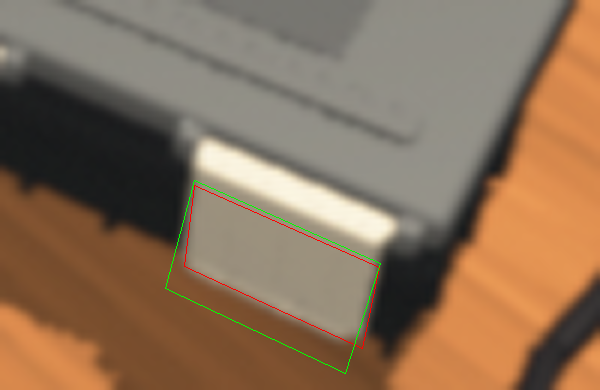

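Emit:
jog_arm(claw=[0,0,0,0,0,0,0,0,0,0], linear=[[-0.1,-0.1,1.5],[-0.1,-0.1,2.2],[-0.1,-0.1,2.8],[-0.1,-0.1,3.3],[-0.1,-0.1,3.7],[-0.1,-0.25,3.75],[-0.1,-0.4,3.78],[-0.1,-0.5,3.8],[-0.1,-0.6,3.8],[-0.1,-0.6,3.8]], roll=[0,0,0,0,0,0,0,0,0,0])

```text
time_s: 27.6
ee_pos: [0.6261, 0.0089, 0.0592]
ee_rot: [[-0.284, 0.959, 0.001], [0.959, 0.284, 0.0], [-0.0, 0.001, -1.0]]
contact_force: [0.1, -0.3, 1.9]
finger_gap: 0.0
```

Emit:
jog_arm(claw=[0,0,0,0,0,0,0], linear=[[0,-0.03,0.1],[0,-0.06,0.2],[0,-0.09,0.28],[0,-0.12,0.34],[0,-0.15,0.38],[0,-0.18,0.42],[0,-0.18,0.42]], roll=[0,0,0,0,0,0,0])

```text
time_s: 28.48
ee_pos: [0.6226, 0.0079, 0.0482]
ee_rot: [[-0.284, 0.959, 0.002], [0.959, 0.284, 0.0], [-0.0, 0.002, -1.0]]
contact_force: [9.0, 2.2, -3.5]
finger_gap: -0.004
```

Emit:
jog_arm(claw=[0,0,0,0,0,0], linear=[[0,-0.02,0.05],[0,-0.05,0.09],[0,-0.08,0.12],[0,-0.12,0.16],[0,-0.12,0.16],[0,-0.12,0.16]], roll=[0,0,0,0,0,0])

```text
time_s: 29.22
ee_pos: [0.621, 0.0076, 0.045]
ee_rot: [[-0.285, 0.959, 0.004], [0.959, 0.285, 0.001], [0.0, 0.004, -1.0]]
contact_force: [13.6, 5.2, 1.9]
finger_gap: -0.0
```

Emit:
jog_arm(claw=[0,0,0,0,0], linear=[[0,-0.03,0.04],[0,-0.06,0.07],[0,-0.09,0.1],[0,-0.09,0.1],[0,-0.09,0.1]], roll=[0,0,0,0,0])

```text
time_s: 29.85
ee_pos: [0.6191, 0.0071, 0.0428]
ee_rot: [[-0.285, 0.959, 0.005], [0.959, 0.285, 0.002], [0.0, 0.005, -1.0]]
contact_force: [14.4, 6.5, 3.2]
finger_gap: -0.0
```

Emit:
jog_arm(claw=[0,0,0,0], linear=[[0,-0.03,0.02],[0,-0.05,0.03],[0,-0.05,0.03],[0,-0.05,0.03]], roll=[0,0,0,0])

```text
time_s: 30.35
ee_pos: [0.6191, 0.0071, 0.0428]
ee_rot: [[-0.285, 0.959, 0.007], [0.959, 0.285, 0.002], [-0.0, 0.007, -1.0]]
contact_force: [17.7, 9.1, 6.5]
finger_gap: 0.002
```

Emit:
jog_arm(claw=[0,0,0,0,0,0,0,0,0,0], linear=[[0,1,0],[0,1.2,-2],[0,0.6,-4.4],[0,-1.8,-5],[0,-4.2,-5],[1,-6.4,-5],[3,-7,-5],[5,-7.5,-5],[7,-8,-5],[7,-8,-5]], roll=[0,0,0,0,0,0,0,0,0,0])

```text
time_s: 31.6
ee_pos: [0.372, 0.1187, 0.1659]
ee_rot: [[-0.288, 0.958, -0.001], [0.958, 0.288, -0.0], [0.0, -0.001, -1.0]]
contact_force: [-0.0, -0.5, 0.0]
finger_gap: 0.001
```

```bash
python3 chk.py; python3 -c "
from ang import *
shot((1,1),(),'z1',cam='top',f=3,box=(90,260,270,450))
shot((1,1),(),'z2',f=1.25)
c=robot.capture('top')
for q,z in (('line_spool_mid',.024),('spare_spool_mid',.018),('pliers_mid',.007),('bait_jar_mid',.036)):
    for m in robot.mark_of(c,q)[:1]: print(q,np.round(onplane(c,m['point'],z),3))
a=cv2.imread('pics/z1.png');b=cv2.imread('pics/z2.png');o=np.zeros((a.shape[0],a.shape[1]+b.shape[1],3),np.uint8);o[:,:a.shape[1]]=a;o[:b.shape[0],a.shape[1]:]=b;cv2.imwrite('pics/z3.png',o);print(o.shape)"
```

```text
nl [[111, 73, 41], [109, 72, 40], [105, 68, 38], [108, 71, 39], [108, 71, 39], [160, 106, 51]]
fl [[204, 197, 177], [160, 107, 51], [161, 105, 50], [161, 108, 52], [157, 104, 49], [164, 109, 51]]
fr [[211, 201, 181], [167, 112, 53], [166, 112, 51], [166, 112, 52], [158, 104, 50], [174, 116, 54]]
nr [[108, 71, 37], [114, 74, 40], [112, 73, 38], [113, 74, 39], [107, 68, 35], [162, 106, 50]]
31.65
line_spool_mid [0.46  0.077 0.024]
spare_spool_mid [0.731 0.029 0.018]
pliers_mid [ 0.609 -0.219  0.007]
bait_jar_mid [ 0.752 -0.082  0.036]
(510, 790, 3)
```

View pics/z3.png

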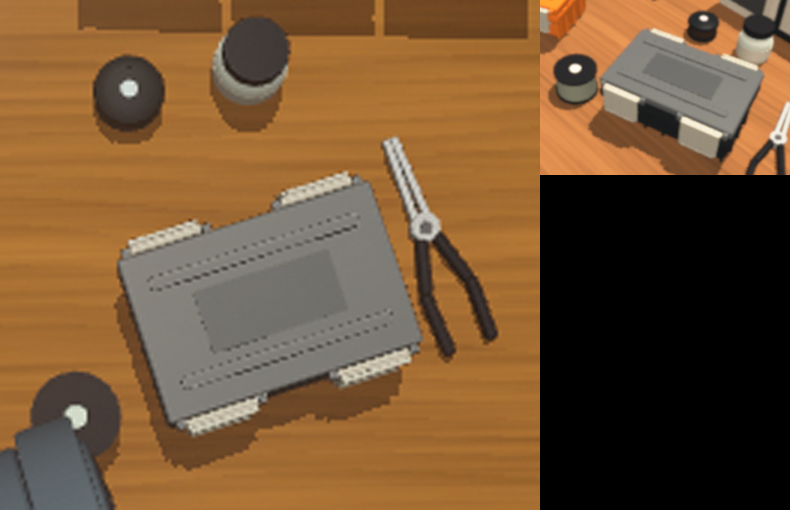

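All four clips show upright against the rim, and nothing nearby has moved.

```bash
python3 -c "
from rig import robot
print(robot.hand_in(), robot.state()['time_s'])"
```

```text
the job is handed in; nothing more can be done
the job is handed in; nothing more can be done
```

All four clips are snapped home and the job is handed in; the clock read about 32 s at my last check, against the 51 s limit. I worked crosswise with shut fingers: near-left, then far-right diagonally opposite, then near-right and far-left.

- **Failed tries:** near-left and far-right each sprang back to about 0.35 rad on the first press, seen in the pictures. I pressed both again higher on the flap with more downward travel, and they held.
- **Force:** the highest tool force I read was about 28 N, pressing near-left against its stop. Readings come only at the end of each move, so a brief peak could have been higher, but the limit is 40 N.
- **Last checks:** the final pictures show all four flaps upright against the rim, and the pixel test beside each clip agreed. The spools, pliers and jar came out within about 7 mm of where I first measured them, which is about the measuring error. The gripper stood clear with zero force.
- **Not checked:** I did not measure the lid height; I took it from the four closed clips. The hand-in gave no verdict.

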